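# Rehang the follow-focus gear tray

### The job

The small blue tray with the silver follow-focus gear hangs on the hook with the grey base. Move it to the hook with the green base and leave it hanging there, gear still inside, with nothing holding it. Carry it level and do not set it down on the way.

Things in the scene. Friction and masses are not known exactly. Their poses are not given: they have to be found in the camera images.
- caddy_grip (a point): Centre of the tray's orange grip block, 20 x 20 x 36 mm high. A stem joins it to the peak of a 6 mm wire bail, 38 mm lower, which slopes down along +-y to legs 42 mm out. Blue tray 80 x 80 x 25 mm, underside 168 mm below this point. One rigid piece, 0.2 kg, hung loose with the hook under the peak. x along the hook to its post, y along the bail, z up. Grip from above on the y faces (x faces: hook in the way).
- grey_hook_seat (a point): Hook with grey round base (110 mm) and collar, fixed; it holds the tray. The point is the low point of its 8 mm rod, on the centre line, 220 mm above the shelf. x level from open tip (facing the robot, within 0.3 rad) to post, z up. Tip 36 mm out along -x, 22 mm higher; at +x the rod rises 20 mm to an arm, post 85 mm off. To unhook: raise the tray over 25 mm (40 is easy), then move it out along -x.
- green_hook_seat (a point): Hook with green base and collar, empty: where the tray goes. Same shape, point and axes as the grey hook. Hung at the low point, the tray's grip block centre is 47 mm above this point; hang it by the reverse way, in along +x and down. A yellow-based empty hook is not wanted. The three stand side by side along y, in any order, 0.2 m or more apart, x 0.52 to 0.64: carry past on the open side.
- gear_center (a point): Centre of the silver aluminium follow-focus gear, a toothed disc 59 mm across and 14 mm thick, 60 g, lying loose on the floor of the blue tray (floor 3 mm thick, walls 25 mm high).

How it is judged:
On the way:
1. the tray is off the grey hook, held up clear of it (horizontal distance between caddy_grip and grey_hook_seat above 0.06 m and height (world z) of caddy_grip above 0.22 m), for 0.2 s.
At the end, for the whole second after the job is handed in: The tray hangs from the green hook: its grip block within 20 mm sideways of the hook's low point and 36 to 62 mm above it, tilted less than 10 degrees, with the gear still lying in the tray (horizontal distance between caddy_grip and green_hook_seat below 0.02 m and z of caddy_grip in the frame of green_hook_seat between 0.036 and 0.062 m and angle between caddy_grip's own z axis and vertical below 0.175 rad and x of gear_center in the frame of caddy_grip between -0.033 and 0.033 m and y of gear_center in the frame of caddy_grip between -0.033 and 0.033 m and z of gear_center in the frame of caddy_grip between -0.175 and -0.14 m); the robot touches nothing.
It fails at once if the tray tipped more than 20 degrees (angle between caddy_grip's own z axis and vertical above 0.35 rad).
It fails at once if the tray was set down or dropped (its grip block came lower than 220 mm above the shelf) (height (world z) of caddy_grip below 0.22 m).
It also fails if it takes over 56 s, if anything falls off the work surface, if the arm or the gripper's body presses on something with over 40 N, if the wrist force passes 120 N, or if a joint passes its speed limit or range.

### The arm

A 6-joint arm with a two-finger parallel gripper is mounted at the origin on the work surface. World frame = base frame: x ahead of the robot, y to its left, z up, the work surface at z = 0. Lengths are in m, angles in rad, forces in N, time in s.
With the tool pointing down it reaches from about 0.4 to 0.825 m from the base axis. Payload 7 kg.
Tool frame: the origin (TCP) lies midway between the tips of the shut fingers; the grasp point (between the pads) lies 19 mm behind it; z points along the fingers, y is the line along which they close (so a half turn about z gives the same grasp; the last joint's range is limited). The gripper opens to 88 mm and grips with 3 to 60 N. Pads are 19 mm wide; open, the fingers measure 130 mm over their backs; the gripper's body (78 mm by 193 mm) begins 47 mm behind the grasp point.
Start: joints at [-1.004, 0.359, 0.012, 0, -1.224, -0.288], TCP at [0.186, -0.649, 0.227] pointing down, gripper open.
Joint ranges: [-3.07, 3.07], [-1.43, 2.12], [-1.02, 1.25], [-3.03, 1.67], [-3.05, -0], [-3.03, 3.03]. Speed limits (rad/s): [2.39, 2.39, 3.01, 3.14, 3.14, 3.14].

### API

Orientations are given as [roll, pitch, yaw] about the fixed x, y, z axes, in that order (R = Rz(yaw) Ry(pitch) Rx(roll)).
In Python, from station import arm gives the robot as it stands. The module is installed in compiled form; this text tells all that it offers.
- The arm moves only by the tool carry_out, never from a script. Its argument "commands" is a list of rows, each a list of 4 numbers: the shift along the world's x, y, z in units of 50 mm (1.0 is 50 mm), then the turn about the world's z in units of 6 degrees (1.0 is 6 degrees). A call has exactly 10 rows; each row is the pose to reach, as a shift and turn from the pose commanded when the call began; what a row does not reach only later rows make up. A row lasts 1/8 s, in which the tool goes at most 62.5 mm and 10.7 degrees, less where a joint would pass 70% of its speed; a pose out of reach is approached as far as the arm can. A call with a gripper value outside its range is refused whole. "claw" is the closure, from 0 (fully open) to 1 (shut), set as the call begins (left out, the last holds). The fingers move at their own pace and stop on an object; "force" is the grip in N (left out, the last holds). Time passes only in rows, so rows that repeat a pose let the fingers close, or fill a call up. It gives the time, the measured TCP pose, the force, the opening and the grip force at its end, in the units of the state.
- arm.get_state(): the state, without advancing time (a new reading comes with each control period).
- arm.grab_frame(name): name is "scene" or "top"; returns a dict with "pixels" (420x560x3 uint8, red, green, blue), "fx", "fy", "cx", "cy" (pixels), "eye" and "orientation" of the camera in the world. Camera axes: x right, y down, z forward; pixel columns grow to the right and rows downward; lengths in m; the calibration is good to about 2 mm. A picture is of the moment at which its call begins. There is no depth.
- arm.job_done(): hands the job in; it is judged then, once.
Trained networks look in a picture, given as the dict that the camera call returned (one of the last four; its "shot" number tells which), for a name from the list of things; names that differ only in an ending like _2 or _b are one class to them, and where a whole thing is asked for, a point or a joint stands for the part that bears it (a point fixed in the world has none). Each returns a list of dicts, best first, with "conf" (0 to 1); they miss things now and then, are a little off and sometimes report something else, mostly with a low value. They report only what shows in the picture. A call takes as long as a camera call.
- arm.regions_of(picture, query): "pixels" (420x560 bool, what is visible of it) and "uv" ([column, row] in pixels, amid what is visible of it).
- arm.mark_of(picture, query): "uv" ([column, row] in pixels: a listed point, or the origin of a listed thing).
The state is a dict: "t": time; "q": joint angles; "qd": joint speeds; "joint_efforts": joint torques, N m; "eef_pos": TCP position; "ee_rot": TCP orientation; "force": force on the tool from outside, world axes, zero at the start; "moment": the same for the moment, N m; "width": finger opening in m; "gripper_force": force on a finger pad.
Only numpy, scipy, OpenCV 4.12 (cv2) and the standard library are available. Lean on these libraries where they do the work, as an engineer would, in place of code of your own. Each camera call takes 0.05 s, during which the arm holds its last target. There are 200 camera calls.

## Working session

There is one attempt and no reset: what is moved stays moved. The work goes in short steps, Python scripts to look and compute and a tool call to move; the robot and the scene stay as the last step left them, time stands still between calls to the robot, and variables do not carry over. Pictures are saved under pics/ and viewed, at most 10 in all, crops included, and the job is handed in when it is done.

Besides the shell and the picture viewer there is one more tool, called after "Call:" as name(argument=value, ...), one argument or row to a line, values as JSON. carry_out: Moves the arm, as the interface text tells. Its arguments: {"type":"object","properties":{"commands":{"type":"array","items":{"type":"array","items":{"type":"number"}}},"claw":{"type":"number"},"force":{"type":"number"}},"required":["commands"]}

```bash
mkdir -p pics; cat > h.py <<'E'
from station import arm
import numpy as np, cv2
from scipy.spatial.transform import Rotation as R
def rot(o):
    o=np.array(o,float)
    return o if o.shape==(3,3) else R.from_euler('xyz',o).as_matrix() if o.size==3 else R.from_quat(o).as_matrix()
def ray(p,uv):
    d=rot(p['orientation'])@np.array([(uv[0]-p['cx'])/p['fx'],(uv[1]-p['cy'])/p['fy'],1]); return np.array(p['eye'],float),d/np.linalg.norm(d)
def tri(rs):
    A=sum(np.eye(3)-np.outer(d,d) for _,d in rs); b=sum((np.eye(3)-np.outer(d,d))@e for e,d in rs)
    x=np.linalg.solve(A,b); return x,[np.linalg.norm(np.cross(x-e,d))*1e3 for e,d in rs]
def proj(p,X):
    c=rot(p['orientation']).T@(np.array(X)-p['eye']); return np.array([p['fx']*c[0]/c[2]+p['cx'],p['fy']*c[1]/c[2]+p['cy']])
def onz(p,uv,z):
    e,d=ray(p,uv); return e+d*(z-e[2])/d[2]
def save(p,n): cv2.imwrite('pics/'+n,p['pixels'][:,:,::-1])
E
python3 - <<'E'
from h import *
P={n:arm.grab_frame(n) for n in('scene','top')}
for n,p in P.items(): save(p,n+'0.png'); print(n,p['eye'],p['orientation'],p['fx'])
for q in('caddy_grip','grey_hook_seat','green_hook_seat','gear_center'):
    m={n:arm.mark_of(p,q) for n,p in P.items()}
    for n in m: print(q,n,[(np.round(a['uv'],1),round(a['conf'],2)) for a in m[n][:3]])
    if all(m.values()): print(tri([ray(P[n],m[n][0]['uv']) for n in m]))
E
```

```text
scene [0.99279194 0.25697161 1.00739344] [-2.579904    0.00439348  2.09433024] 454.45666926166376
top [ 0.48995815 -0.00884074  1.39062556] [-3.05111812e+00 -1.70535051e-03 -1.55982264e+00] 531.1875208411403
caddy_grip scene [(array([161.2, 152.6]), 0.58), (array([167.6, 166.8]), 0.39)]
caddy_grip top [(array([401.2, 218.2]), 0.76)]
(array([ 0.58736245, -0.26185788,  0.26806096]), [np.float64(3.234961163084586), np.float64(3.234961163084533)])
grey_hook_seat scene [(array([165.7, 166.6]), 0.97)]
grey_hook_seat top [(array([400.8, 221.4]), 0.75)]
(array([ 0.58360575, -0.2718122 ,  0.21000059]), [np.float64(0.7568412128474555), np.float64(0.7568412128474379)])
green_hook_seat scene [(array([394.5, 279.1]), 0.76), (array([177.6, 195.5]), 0.29)]
green_hook_seat top [(array([156. , 214.7]), 0.65)]
(array([0.59103015, 0.26960286, 0.22689244]), [np.float64(1.2675675635331645), np.float64(1.267567563533028)])
gear_center scene [(array([176.8, 193.9]), 0.76)]
gear_center top [(array([388. , 224.7]), 0.58)]
(array([ 0.58388157, -0.26414439,  0.10894399]), [np.float64(1.8665902817183397), np.float64(1.8665902817184887)])
```

View pics/scene0.png

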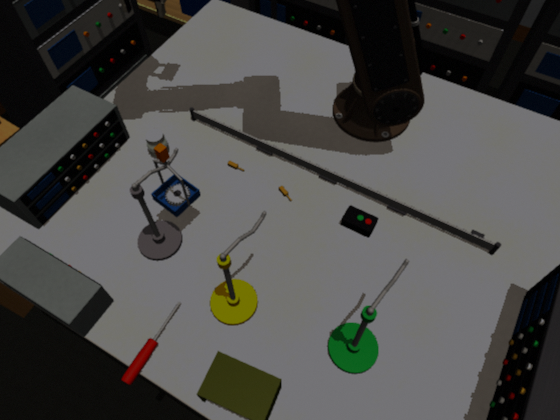

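View pics/top0.png

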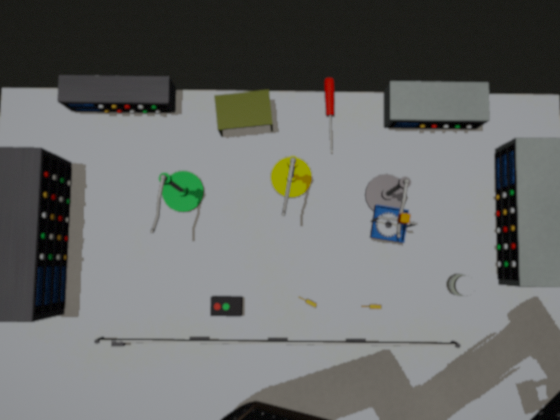

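The scene shows the tray on the grey hook (orange grip at 161,153), with yellow at (233,300) in the middle and green at (353,347). In the top view, the grip is at (404,218), the green tip at about (153,231) and its collar at about (164,177). I'll zoom in to get the hook axes.

```bash
python3 - <<'E'
from h import *
P={n:arm.grab_frame(n) for n in('scene','top')}
def crop(p,u,v,w,h): return cv2.resize(p['pixels'][v:v+h,u:u+w,::-1],(400,300),interpolation=cv2.INTER_CUBIC)
a=np.hstack([crop(P['top'],130,160,100,75),crop(P['top'],350,170,100,75)])
b=np.hstack([crop(P['scene'],325,250,100,75),crop(P['scene'],115,130,100,75)])
cv2.imwrite('pics/z1.png',np.clip(np.vstack([a,b])*1.3,0,255).astype(np.uint8))
for n,p in P.items():
    hsv=cv2.cvtColor(p['pixels'],cv2.COLOR_RGB2HSV)
    for c,lo,hi in(('green',(50,120,50),(75,255,255)),('orange',(8,170,90),(20,255,255)),('blue',(100,140,50),(125,255,255))):
        k,l,s,ce=cv2.connectedComponentsWithStats(cv2.inRange(hsv,lo,hi))
        for i in np.argsort(-s[1:,4])[:3]+1: print(n,c,s[i],ce[i].round(1))
E
```

```text
scene green [ 328  328   50   45 1418] [354.3 352.9]
scene green [340 323  20  17 242] [349.5 330.1]
scene green [362 306  15  14 104] [368.5 313.6]
scene orange [  0 118   9  25 109] [  2.7 131.3]
scene orange [154 143  12   9  61] [159.5 147.3]
scene orange [228 161  10   6  28] [232.4 163.6]
scene blue [157 192  29  19 124] [168.  202.1]
scene blue [188 183  11  16  43] [192.  191.4]
scene blue [171 180   8   6  22] [174.5 182.5]
top green [ 162  172   41   39 1250] [182.4 191. ]
top green [222 303   8   8  50] [225.6 306.3]
top green [504 261   5   6  23] [505.8 263.6]
top orange [400 214   4   9  13] [400.7 218.6]
top orange [406 221   3   2   3] [407.  221.7]
top orange [115 105   1   1   1] [115. 105.]
top blue [371 222  35  20 186] [387.6 234.1]
top blue [374 206  25  12 151] [384.1 210.3]
top blue [504 156   3  19  39] [504.7 165. ]
```

View pics/z1.png

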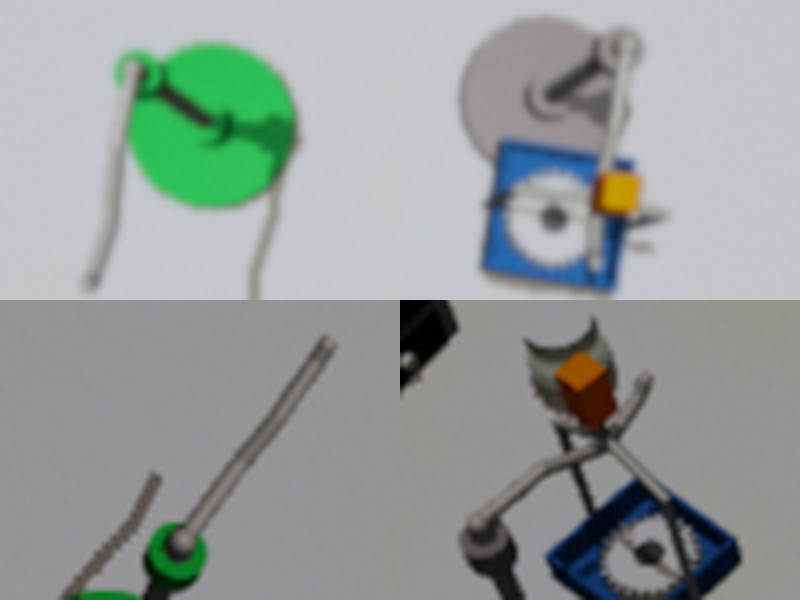

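```bash
python3 - <<'E'
from h import *
P={n:arm.grab_frame(n) for n in('scene','top')}
s,t=P['scene'],P['top']
pts={'gtip':((406.7,260.7),(152.5,231.7)),'gpost':((370,310.7),(163,178)),'rtip':((176.2,150),(399.2,236.2)),'rpost':((135.2,185),(406.2,181.2)),'block':((161,153),(404.3,218.2))}
X={}
for k,(a,b) in pts.items(): X[k],e=tri([ray(s,a),ray(t,b)]); print(k,X[k].round(4),np.round(e,1), 'top@z',onz(t,b,.242 if 'tip' in k else .267 if k=='block' else .24).round(4))
for h in 'gr':
    a,b=onz(t,pts[h+'tip'][1],.242),onz(t,pts[h+'post'][1],.245); d=b-a; d[2]=0;print(h,'len',np.linalg.norm(d),'yaw',np.degrees(np.arctan2(d[1],d[0])),'seat',a+d/np.linalg.norm(d)*.036)
for nm,h in(('green_hook_seat','g'),('grey_hook_seat','r')):
    for n in P: 
        m=arm.mark_of(P[n],nm)
        if m: print(nm,n,onz(P[n],m[0]['uv'],.22).round(4),m[0]['conf'])
c=np.array([(500,140),(635,160),(615,292),(483,270)])-[400,0]
w=[onz(t,(350+u/4,170+v/4),.12)[:2] for u,v in c]; print(np.round(w,3),[np.degrees(np.arctan2(*(w[(i+1)%4]-w[i])[::-1])).round(1) for i in range(4)])
st=arm.get_state(); print(st['eef_pos'],st['ee_rot'],st['t'])
E
```

```text
gtip [0.5524 0.2739 0.2401] [0.1 0.1] top@z [0.5523 0.2736 0.242 ]
gpost [0.6719 0.2553 0.2328] [1.5 1.5] top@z [0.6702 0.255  0.24  ]
rtip [ 0.5492 -0.2622  0.2368] [0.8 0.8] top@z [ 0.5485 -0.2603  0.242 ]
rpost [ 0.6693 -0.2773  0.2405] [0.4 0.4] top@z [ 0.6691 -0.2771  0.24  ]
block [ 0.5865 -0.2678  0.2624] [0.9 0.9] top@z [ 0.5855 -0.266   0.267 ]
g len 0.11878673274011338 yaw -9.54723444391884 seat [0.58780531 0.26758739 0.242     ]
r len 0.12090904657487378 yaw -7.432470340231529 seat [ 0.58416416 -0.26497881  0.242     ]
green_hook_seat scene [0.5877 0.2642 0.22  ] 0.86
green_hook_seat top [0.5883 0.2731 0.22  ] 0.8
grey_hook_seat scene [ 0.5836 -0.2657  0.22  ] 0.85
grey_hook_seat top [ 0.5826 -0.2687  0.22  ] 0.98
[[ 0.629 -0.229]
 [ 0.618 -0.311]
 [ 0.539 -0.298]
 [ 0.551 -0.219]] [np.float64(-97.9), np.float64(170.9), np.float64(81.1), np.float64(-7.7)]
[ 0.18572574 -0.6489172   0.226579  ] [-3.14157436e+00 -1.59449715e-05 -2.86278581e+00] 0.9
```

Call:
carry_out(
  commands=[
    [0,0,1,0],
    [0,0,2,0],
    [0,0,3,0],
    [0.6,0.6,3.4,0],
    [1.3,1.3,3.4,-0.5],
    [2.0,2.0,3.4,-1],
    [2.7,2.7,3.4,-1.5],
    [3.4,3.4,3.4,-2],
    [4.1,4.1,3.4,-3],
    [4.7,4.7,3.4,-4],
  ],
  claw=0,
)

```text
t: 2.15
eef_pos: [0.4218, -0.4125, 0.3968]
ee_rot: [-3.141, 0.0, 2.999]
force: [0.1, -0.4, 0.3]
width: 0.0877
gripper_force: 0.0
```

Call:
carry_out(
  commands=[
    [0.7,0.6,0,0],
    [1.4,1.2,0,0],
    [2.1,1.8,0,0],
    [2.7,2.4,0,0],
    [3.1,2.8,0,0],
    [3.3,2.95,0,0],
    [3.3,2.95,0,0],
    [3.3,2.95,0,0],
    [3.3,2.95,0,0],
    [3.3,2.95,0,0],
  ],
)

```text
t: 3.4
eef_pos: [0.5853, -0.267, 0.3968]
ee_rot: [3.142, 0.0, 3.001]
force: [-0.8, 0.7, -0.3]
width: 0.0876
gripper_force: 0.0
```

Call:
carry_out(
  commands=[
    [0,0,-0.6,0],
    [0,0,-1.2,0],
    [0,0,-1.7,0],
    [0,0,-2.1,0],
    [0,0,-2.5,0],
    [0,0,-2.8,0],
    [0,0,-2.94,0],
    [0,0,-2.94,0],
    [0,0,-2.94,0],
    [0,0,-2.94,0],
  ],
)

```text
t: 4.65
eef_pos: [0.5861, -0.2665, 0.2503]
ee_rot: [-3.141, 0.001, 3.002]
force: [0.1, -0.4, 0.4]
width: 0.0875
gripper_force: 0.0
```

```bash
python3 - <<'E'
from h import *
P={n:arm.grab_frame(n) for n in('scene','top')}
def crop(p,u,v,w,h): return cv2.resize(p['pixels'][v:v+h,u:u+w,::-1],(400,300),interpolation=cv2.INTER_CUBIC)
cv2.imwrite('pics/z2.png',np.hstack([crop(P['scene'],115,110,120,90),crop(P['top'],350,170,100,75)]))
st=arm.get_state(); print(st['eef_pos'],st['force'],st['moment'])
E
```

```text
[ 0.58590908 -0.26643149  0.25001804] [ 0.09332111  0.54244886 -0.6348404 ] [-0.06702698  0.00364721 -0.05674148]
```

View pics/z2.png

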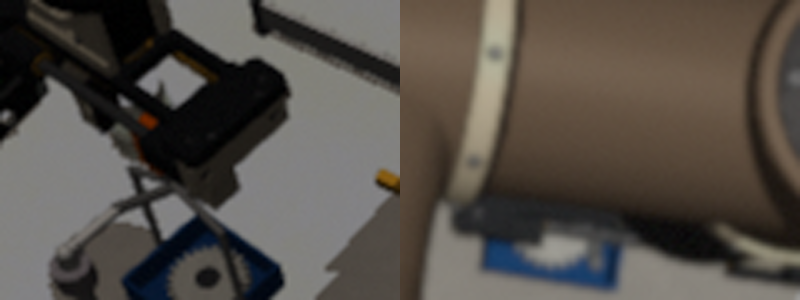

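The block (crop 148,122) lies between the open fingers and nothing is touching. Closing the gripper.

Call:
carry_out(
  commands=[
    [0,0,0,0],
    [0,0,0,0],
    [0,0,0,0],
    [0,0,0,0],
    [0,0,0,0],
    [0,0,0,0],
    [0,0,0,0],
    [0,0,0,0],
    [0,0,0,0],
    [0,0,0,0],
  ],
  claw=1,
  force=30,
)

```text
t: 6.0
eef_pos: [0.5857, -0.2665, 0.2496]
ee_rot: [-3.142, 0.0, 3.001]
force: [0.5, 0.6, 0.1]
width: 0.02
gripper_force: 30.0
```

Call:
carry_out(
  commands=[
    [0,0,0.05,0],
    [0,0,0.15,0],
    [0,0,0.25,0],
    [0,0,0.35,0],
    [0,0,0.45,0],
    [0,0,0.55,0],
    [0,0,0.65,0],
    [0,0,0.75,0],
    [0,0,0.82,0],
    [0,0,0.82,0],
  ],
)

```text
t: 7.25
eef_pos: [0.5859, -0.2664, 0.2909]
ee_rot: [3.142, 0.001, 3.002]
force: [-0.8, 0.0, -3.5]
width: 0.02
gripper_force: 30.0
```

```bash
python3 - <<'E'
from h import *
P={n:arm.grab_frame(n) for n in('scene',)}
def crop(p,u,v,w,h): return cv2.resize(p['pixels'][v:v+h,u:u+w,::-1],(600,450),interpolation=cv2.INTER_CUBIC)
cv2.imwrite('pics/z3.png',crop(P['scene'],115,110,120,90))
E
```

```text
(no output)
```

View pics/z3.png

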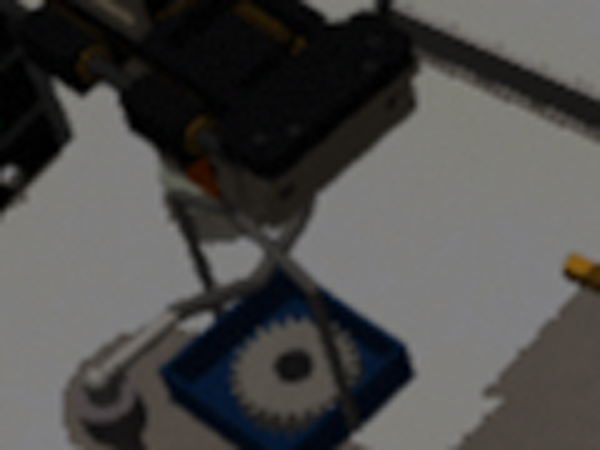

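Call:
carry_out(
  commands=[
    [-0.1,0.01,0,0],
    [-0.3,0.04,0,0],
    [-0.55,0.08,0,0],
    [-0.85,0.12,0,0],
    [-1.15,0.16,0,0],
    [-1.45,0.2,0,0],
    [-1.75,0.24,0,0],
    [-2.0,0.28,0,0],
    [-2.15,0.3,0,0],
    [-2.2,0.3,0,0],
  ],
)

```text
t: 8.55
eef_pos: [0.4754, -0.2514, 0.2908]
ee_rot: [-3.142, 0.0, 3.002]
force: [-0.3, -0.3, -3.0]
width: 0.0197
gripper_force: 30.0
```

Call:
carry_out(
  commands=[
    [0,0.1,0,0],
    [0,0.3,0,0],
    [0,0.6,0,0],
    [0,1.0,0,0],
    [0,1.5,0,0],
    [0,2.0,0,0],
    [0,2.5,0,0],
    [0,3.0,0,0],
    [0,3.5,0,0],
    [0,4.0,0,0],
  ],
)

```text
t: 9.8
eef_pos: [0.4755, -0.0497, 0.2906]
ee_rot: [3.141, 0.0, 3.002]
force: [0.1, 1.1, -3.1]
width: 0.02
gripper_force: 30.0
```

Call:
carry_out(
  commands=[
    [0,0.5,0,0],
    [0,1.0,0,0],
    [0,1.5,0,0],
    [0,2.0,0,0],
    [0,2.5,0,0],
    [0,3.0,0,0],
    [0,3.5,0,0],
    [0,4.0,0,0],
    [0,4.5,0,0],
    [0,5.0,0,0],
  ],
)

```text
t: 11.05
eef_pos: [0.4751, 0.2002, 0.2906]
ee_rot: [3.141, -0.0, 3.002]
force: [0.4, -0.1, -3.1]
width: 0.0198
gripper_force: 30.0
```

Call:
carry_out(
  commands=[
    [0,0.45,0,0],
    [0,0.85,0,0],
    [0,1.2,0,0],
    [0,1.45,0,0],
    [0,1.62,0,-0.1],
    [0.08,1.7,0,-0.2],
    [0.08,1.7,0,-0.25],
    [0.08,1.7,0,-0.25],
    [0.08,1.7,0,-0.25],
    [0.08,1.7,0,-0.25],
  ],
)

```text
t: 12.3
eef_pos: [0.4797, 0.2834, 0.2907]
ee_rot: [3.141, 0.0, 2.975]
force: [-0.9, 0.2, -3.4]
width: 0.0199
gripper_force: 30.0
```

```bash
python3 - <<'E'
from h import *
P={n:arm.grab_frame(n) for n in('scene','top')}
def crop(p,u,v,w,h): return cv2.resize(p['pixels'][v:v+h,u:u+w,::-1],(400,300),interpolation=cv2.INTER_CUBIC)
cv2.imwrite('pics/z4.png',np.hstack([crop(P['scene'],325,200,160,120),crop(P['top'],100,160,140,105)]))
st=arm.get_state(); print(st['eef_pos'],st['ee_rot'],st['q'])
for n,p in P.items():
  for q in('caddy_grip','gear_center','green_hook_seat'): print(n,q,[(np.round(a['uv'],1),round(a['conf'],2)) for a in arm.mark_of(p,q)[:2]])
  # predicted gear if at tray centre, grip at tcp z+17.5mm
  print(proj(p,np.array(st['eef_pos'])+[0,0,.0175]),proj(p,np.array(st['eef_pos'])+[0,0,.0175-.158]),proj(p,[.588,.2675,.22]))
E
```

```text
[0.47972931 0.28345495 0.29065428] [3.14147645e+00 7.91866722e-05 2.97522401e+00] [ 8.85083202e-01  1.28625343e-01 -1.48275676e-01  1.15122580e-05
 -1.29375513e+00 -2.62225132e+00]
scene caddy_grip [(array([430.6, 217.5]), 0.74)]
scene gear_center [(array([416.7, 255.9]), 0.82)]
scene green_hook_seat [(array([394.4, 278.4]), 0.62)]
[435.50583988 214.91003487] [413.90205954 254.4577863 ] [393.99228425 278.8231533 ]
top caddy_grip []
top gear_center []
top green_hook_seat [(array([155.9, 213.6]), 0.84)]
[138.4623087  265.54554624] [156.84890065 265.1022454 ] [158.20606774 216.17074601]
```

View pics/z4.png

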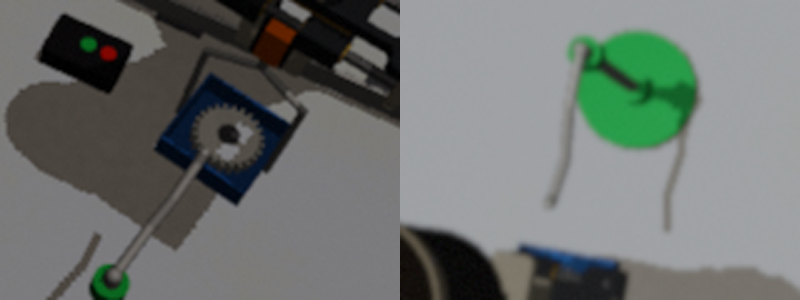

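Call:
carry_out(
  commands=[
    [0.1,0.02,0,0],
    [0.3,0.0,0,0],
    [0.55,-0.04,0,0],
    [0.85,-0.09,0,0],
    [1.15,-0.14,0,0],
    [1.45,-0.2,0,0],
    [1.75,-0.25,0,0],
    [2.0,-0.29,0,0],
    [2.13,-0.31,0,0],
    [2.17,-0.32,0,0],
  ],
)

```text
t: 13.95
eef_pos: [0.5885, 0.2675, 0.2904]
ee_rot: [-3.141, -0.0, 2.975]
force: [0.5, 0.4, -3.7]
width: 0.0197
gripper_force: 30.0
```

Call:
carry_out(
  commands=[
    [0,0,0,0],
    [0,0,-0.08,0],
    [0,0,-0.16,0],
    [0,0,-0.24,0],
    [0,0,-0.32,0],
    [0,0,-0.4,0],
    [0,0,-0.48,0],
    [0,0,-0.56,0],
    [0,0,-0.6,0],
    [0,0,-0.6,0],
  ],
)

```text
t: 15.2
eef_pos: [0.5882, 0.2675, 0.2604]
ee_rot: [-3.141, -0.0, 2.975]
force: [0.6, -0.4, -3.2]
width: 0.0199
gripper_force: 30.0
```

```bash
python3 - <<'E'
from h import *
P={n:arm.grab_frame(n) for n in('scene','top')}
def crop(p,u,v,w,h): return cv2.resize(p['pixels'][v:v+h,u:u+w,::-1],(400,300),interpolation=cv2.INTER_CUBIC)
cv2.imwrite('pics/z5.png',np.hstack([crop(P['scene'],335,220,100,75),crop(P['top'],110,160,120,90)]))
st=arm.get_state(); print(st['eef_pos'],st['ee_rot'],st['force'])
E
```

```text
[0.58831849 0.26760217 0.26069427] [3.14150134e+00 1.74240625e-04 2.97532772e+00] [-0.75990039  0.88130416 -3.61950581]
```

View pics/z5.png

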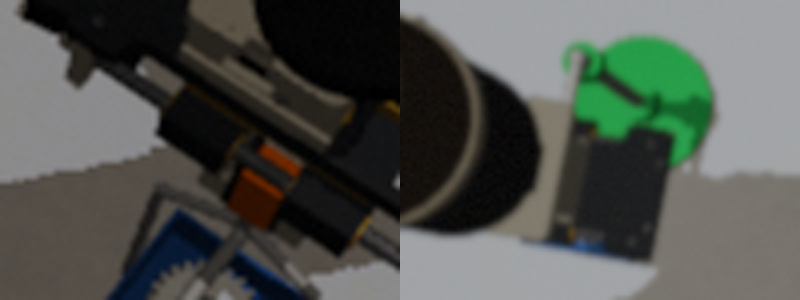

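The hook rod runs under the bail peak, at about (235,230) in the crop, and the force is only the tray's weight. I'll lower it to contact.

Call:
carry_out(
  commands=[
    [0,0,-0.04,0],
    [0,0,-0.08,0],
    [0,0,-0.12,0],
    [0,0,-0.16,0],
    [0,0,-0.19,0],
    [0,0,-0.21,0],
    [0,0,-0.21,0],
    [0,0,-0.21,0],
    [0,0,-0.21,0],
    [0,0,-0.21,0],
  ],
)

```text
t: 16.55
eef_pos: [0.5882, 0.2676, 0.2501]
ee_rot: [3.142, 0.0, 2.975]
force: [0.7, 0.1, -2.4]
width: 0.02
gripper_force: 30.0
```

Call:
carry_out(
  commands=[
    [0,0,-0.01,0],
    [0,0,-0.02,0],
    [0,0,-0.03,0],
    [0,0,-0.03,0],
    [0,0,-0.03,0],
    [0,0,-0.03,0],
    [0,0,-0.03,0],
    [0,0,-0.03,0],
    [0,0,-0.03,0],
    [0,0,-0.03,0],
  ],
)

```text
t: 17.8
eef_pos: [0.5885, 0.2676, 0.2495]
ee_rot: [3.141, 0.001, 2.975]
force: [-1.2, -0.4, 5.9]
width: 0.0198
gripper_force: 30.0
```

```bash
python3 - <<'E'
from h import *
f=[]
for i in range(8):
    arm.grab_frame('scene'); s=arm.get_state(); f.append(np.r_[s['force'],s['moment']])
print(np.mean(f,0).round(2),s['eef_pos'])
E
```

```text
[-2.56 -0.64  5.57 -0.34  0.88  0.02] [0.58849851 0.26758278 0.24947354]
```

Contact made, with a slight push toward -x. I'll ease off, soften the grip and then open.

Call:
carry_out(
  commands=[
    [0,0,0.01,0],
    [-0.02,0,0.01,0],
    [-0.04,0,0.01,0],
    [-0.04,0,0.01,0],
    [-0.04,0,0.01,0],
    [-0.04,0,0.01,0],
    [-0.04,0,0.01,0],
    [-0.04,0,0.01,0],
    [-0.04,0,0.01,0],
    [-0.04,0,0.01,0],
  ],
  force=3,
)

```text
t: 19.45
eef_pos: [0.5862, 0.2677, 0.249]
ee_rot: [3.141, -0.0, 2.975]
force: [2.3, 2.3, 0.9]
width: 0.0199
gripper_force: 3.0
```

Call:
carry_out(
  commands=[
    [0,0,0,0],
    [0,0,0,0],
    [0,0,0,0],
    [0,0,0,0],
    [0,0,0,0],
    [0,0,0,0],
    [0,0,0,0],
    [0,0,0,0],
    [0,0,0,0],
    [0,0,0,0],
  ],
  claw=0,
)

```text
t: 20.7
eef_pos: [0.5862, 0.2676, 0.2491]
ee_rot: [-3.142, -0.0, 2.975]
force: [-0.4, 0.9, -0.6]
width: 0.0872
gripper_force: 0.0
```

Call:
carry_out(
  commands=[
    [0,0,0.1,0],
    [0,0,0.3,0],
    [0,0,0.6,0],
    [0,0,1.0,0],
    [0,0,1.5,0],
    [0,0,2.0,0],
    [-0.5,0,2.5,0],
    [-1.2,0,2.6,0],
    [-2.0,0,2.6,0],
    [-3.0,0,2.6,0],
  ],
)

```text
t: 21.95
eef_pos: [0.4354, 0.2675, 0.38]
ee_rot: [3.141, 0.001, 2.975]
force: [-1.7, 0.5, 0.9]
width: 0.0878
gripper_force: 0.0
```

```bash
python3 - <<'E'
from h import *
P={n:arm.grab_frame(n) for n in('scene','top')}
def crop(p,u,v,w,h): return cv2.resize(p['pixels'][v:v+h,u:u+w,::-1],(400,300),interpolation=cv2.INTER_CUBIC)
cv2.imwrite('pics/z6.png',np.hstack([crop(P['scene'],325,220,120,90),crop(P['top'],110,160,120,90)]))
for q in('caddy_grip','gear_center','green_hook_seat'):
  m={n:arm.mark_of(p,q) for n,p in P.items()}
  print(q,{n:(np.round(a[0]['uv'],1),a[0]['conf']) for n,a in m.items() if a})
  if all(m.values()): print(tri([ray(P[n],m[n][0]['uv']) for n in m]))
st=arm.get_state(); print(st['t'],st['eef_pos'],st['force'])
E
```

```text
caddy_grip {'scene': (array([399. , 270.9]), 0.68), 'top': (array([151.2, 214.1]), 0.67)}
(array([0.58950225, 0.27079479, 0.26124797]), [np.float64(2.1224793864717886), np.float64(2.1224793864716447)])
gear_center {'scene': (array([379.4, 299.4]), 0.78), 'top': (array([167.6, 220.5]), 0.56)}
(array([0.58857402, 0.26502638, 0.11275738]), [np.float64(5.059468068732234), np.float64(5.0594680687323095)])
green_hook_seat {'scene': (array([391.9, 278.6]), 0.7), 'top': (array([156.6, 212.2]), 0.75)}
(array([0.5961372 , 0.26576044, 0.23475924]), [np.float64(2.1233927889698383), np.float64(2.1233927889700577)])
22.35 [0.43688497 0.26764418 0.37897378] [ 0.02768088 -0.38225928 -0.33981785]
```

View pics/z6.png

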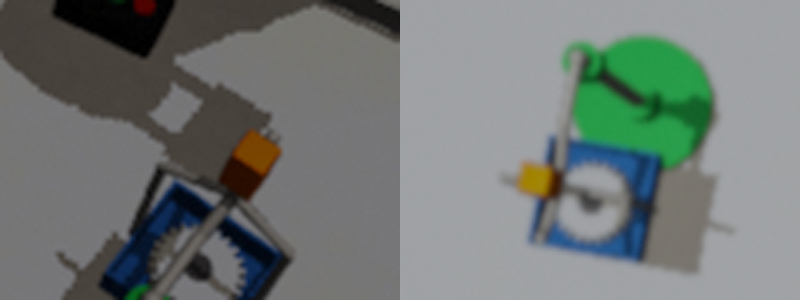

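The tray hangs on the green hook with the gear inside, and the gripper is clear of it. I'll let it settle for one idle call, then hand in.

Call:
carry_out(
  commands=[
    [0,0,0,0],
    [0,0,0,0],
    [0,0,0,0],
    [0,0,0,0],
    [0,0,0,0],
    [0,0,0,0],
    [0,0,0,0],
    [0,0,0,0],
    [0,0,0,0],
    [0,0,0,0],
  ],
)

```text
t: 23.6
eef_pos: [0.4362, 0.2676, 0.379]
ee_rot: [-3.142, 0.0, 2.975]
force: [0.5, 0.0, 0.8]
width: 0.0878
gripper_force: 0.0
```

```bash
python3 -c "
from station import arm
print(arm.job_done())"
```

```text
the job is handed in; nothing more can be done
None
```

I moved the blue tray to the green hook and left it hanging there with the gear inside and the gripper clear; the job was handed in at about 24 s, and the judge's verdict was not shown.

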